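Put the buffers, weights and jar away after the balance class

ROBOT

A 6-joint arm with a two-finger parallel gripper is mounted at the origin on the work surface. World frame = base frame: x ahead of the robot, y to its left, z up, the work surface at z = 0. Lengths are in m, angles in degrees, forces in N, time in s.
With the tool pointing down it reaches from about 0.4 to 0.825 m from the base axis. Payload 7 kg.
Tool frame: the origin (TCP) lies at the very end of the fingers, on their centre line; the grasp point (between the pads) lies 19 mm behind it; z points along the fingers, y is the line along which they close (so a half turn about z gives the same grasp; the last joint's range is limited). The gripper opens to 88 mm and grips with 3 to 60 N. Pads are 19 mm wide; open, the fingers measure 130 mm over their backs; the gripper's body (78 mm by 193 mm) begins 47 mm behind the grasp point.
Start: joints at [-48.524, 20.546, 0.682, 0, -70.136, -16.507], TCP at [0.285, -0.612, 0.227] pointing down, gripper open.
Joint ranges: [-176.03, 176.03], [-82.01, 121.73], [-58.28, 71.71], [-173.87, 95.51], [-174.79, -0.11], [-173.66, 173.66]. Speed limits (degrees/s): [136.94, 136.94, 172.46, 180, 180, 180].

INTERFACE

Orientations are given as [roll, pitch, yaw] about the fixed x, y, z axes, in that order (R = Rz(yaw) Ry(pitch) Rx(roll)).
In Python, from plant import r gives the robot as it stands. The module is installed in compiled form; this text tells all that it offers.
- The arm moves only by the tool jog_arm, never from a script. Its arguments are lists of equal length, an entry for each row: "travel": the shift along the tool's x, y, z each as a share of 50 cm, from -1 to 1, a list of three; "dr": the turn, a rotation vector about the tool's x, y, z each as a share of 360 degrees, from -1 to 1, a list of three; "claw": the opening, from 0 (shut) to 1 (fully open). A call has exactly 10 rows; each row is the pose to reach, as a shift and turn from the pose commanded when the call began, along the tool's axes at that moment, turning the shorter way round; what a row does not reach only later rows make up. A row lasts 1/8 s, in which the tool goes at most 62.5 mm and 10.7 degrees, less where a joint would pass 70% of its speed; a pose out of reach is approached as far as the arm can. A call with a number of a shift or a turn outside -1 to 1 is refused whole. A call with a gripper value outside its range is refused whole. The fingers move at their own pace and stop on an object; "newtons" is the grip in N (left out, the last holds). Time passes only in rows, so rows that repeat a pose let the fingers close, or fill a call up. It gives the time, the measured TCP pose, the force, the opening and the grip force at its end, in the units of the state.
- r.get_state(): the state, without advancing time (a new reading comes with each control period).
- r.capture(name): name is "scene" or "side" or "wrist"; returns a dict with "pixels" (384x512x3 uint8, red, green, blue), "range_z" (384x512 float32, m along the optical axis (not along the pixel's ray), 0 where there is no reading), "fx", "fy", "cx", "cy" (pixels), "position" and "attitude" of the camera in the world; the wrist camera has in their place "hand_eye" (4x4, takes a point from camera to tool coordinates, whose origin is the TCP and whose axes are the flange's). Camera axes: x right, y up, looking along -z (the intrinsics and any distortion apply to the point x, -y, -z); pixel columns grow to the right and rows downward; lengths in m; the calibration is good to about 2 mm. A picture is of the moment at which its call begins: read the wrist's pose just before it.
- r.close_job(): hands the job in; it is judged then, once.
Trained networks look in the newest picture that a camera, given by its name, has taken for a name from the list of things; names that differ only in an ending like _2 or _b are one class to them, and where a whole thing is asked for, a point or a joint stands for the part that bears it (a point fixed in the world has none). Each returns a list of dicts, best first, with "conf" (0 to 1); they miss things now and then, are a little off and sometimes report something else, mostly with a low value. They report only what shows in the picture. A call takes as long as a camera call. They do not tell look-alikes from the thing itself.
- r.boxes_of(name, camera): "extent" ([left, top, right, bottom] in pixels, round what is visible of it).
- r.regions_of(name, camera): "pixels" (384x512 bool, what is visible of it) and "extent" ([left, top, right, bottom] in pixels, round what is visible of it).
- r.tip_of(name, camera): "at" ([column, row] in pixels: a listed point, or the origin of a listed thing).
The state is a dict: "time_s": time; "joints": joint angles; "qd": joint speeds; "joint_torque": joint torques, N m; "tcp_pos": TCP position; "eef_rot": TCP orientation; "contact_force": force on the tool from outside, world axes, zero at the start; "moment": the same for the moment, N m; "gripper_width": finger opening in m; "gripper_force": force on a finger pad.
Only numpy, scipy, OpenCV 4.12 (cv2) and the standard library are available. Lean on these libraries where they do the work, as an engineer would, in place of code of your own. Each camera call takes 0.05 s, during which the arm holds its last target. There are 200 camera calls.

TASK

Clear up the lab bench: stand the red-capped and the yellow-capped bottle in the grey caddy, each in the bay with the floor of its own cap's colour, stand the large steel weight in the large well and the small brass weight in the small well of the wooden block, and stand the amber jar in the blue tray. Keep everything upright all the time, set each thing flat on the floor of its place, and leave the green-capped bottle and the glass beaker standing where they are.

Things in the scene. Friction and masses are not known exactly. Their poses are not given: they have to be found in the camera images.
- bottle_red_mid (a point): White plastic buffer bottle with a red screw cap, standing upright: round body 44 mm across up to 58 mm high, cap 33 mm across, 85 mm tall in all, about 95 g; grip the body. Its origin is its centre, half-way up; z is up along its axis.
- bottle_yellow_mid (a point): White plastic buffer bottle with a yellow screw cap, standing upright: round body 44 mm across up to 58 mm high, cap 33 mm across, 85 mm tall in all, about 95 g; grip the body. Its origin is its centre, half-way up; z is up along its axis.
- weight_large_mid (a point): Large silver steel calibration weight, standing: cylinder 44 mm across and 40 mm high, with a 27 mm knob on top, 58 mm tall in all, 500 g; grip the cylinder. Its origin is its centre, half-way up; z is up along its axis.
- weight_small_mid (a point): Small brass-yellow calibration weight, standing: cylinder 28 mm across and 40 mm high, with a 17 mm knob on top, 54 mm tall in all, 210 g; grip the cylinder. Its origin is its centre, half-way up; z is up along its axis.
- jar_amber_mid (a point): Amber glass jar with a black lid, standing: 52 mm across (lid 49 mm), glass 50 mm high, 70 mm tall in all, about 140 g. Its origin is its centre, half-way up; z is up along its axis.
- caddy: Grey plastic caddy for the two buffer bottles, fixed to the bench, 75 mm (x) by 140 mm (y), rim 14 mm high, split by a wall into two square bays, each about 65 by 62 mm inside with its floor 5 mm above the bench. Origin: centre of its underside. Bay with the red floor: centred 34 mm from the origin towards the caddy's +y; bay with the yellow floor: 34 mm towards -y. The bays lie close together: open the fingers along the caddy's x beside a neighbour.
- weight_block: Low wooden block for the two weights, fixed to the bench, 84 mm (x) by 136 mm (y), 10 mm high, with two round wells 7 mm deep lined in green (well floors 3 mm above the bench). Origin: centre of its underside. Large well, 65 mm across: centred 28 mm from the origin towards the block's +y; small well, 47 mm across: 37 mm towards -y.
- blue_dish: Square blue plastic spill tray for the amber jar, fixed to the bench, 86 by 86 mm, 76 by 76 mm inside, rim 14 mm high, floor 5 mm above the bench. Origin: centre of its underside.
- bottle_green_mid (a point): White plastic buffer bottle with a green screw cap, standing upright: round body 44 mm across up to 58 mm high, cap 33 mm across, 85 mm tall in all, about 95 g; grip the body. Its origin is its centre, half-way up; z is up along its axis. Still in use: it stays where it stands.
- beaker_mid (a point): Empty clear glass beaker, 52 mm across, 68 mm tall, 90 g, standing among the things; it stays where it stands. Its origin is its centre, half-way up; z is up along its axis.
Not all that is in view belongs to the job. Leave any pink look-alike of the part that bears bottle_yellow_mid alone. What is shaped like the part that bears bottle_red_mid but purple is not meant.

How it is judged:
By the outcome, as a careful person would: the job done as asked, in the order asked, and still so for the second after the job is handed in, with the robot touching nothing.
It also fails if it takes over 128 s, if anything falls off the work surface, if the arm or the gripper's body presses on something with over 40 N, if the wrist force passes 120 N, or if a joint passes its speed limit or range.

## Working session

There is one attempt and no reset: what is moved stays moved. The work goes in short steps, Python scripts to look and compute and a tool call to move; the robot and the scene stay as the last step left them, time stands still between calls to the robot, and variables do not carry over. Pictures are saved under pics/ and viewed, at most 14 in all, crops included, and the job is handed in when it is done.

Besides the shell and the picture viewer there is one more tool, called after "Emit:" as name(argument=value, ...), one argument or row to a line, values as JSON. jog_arm: Moves the arm, as the interface text tells. Its arguments: {"type":"object","properties":{"travel":{"type":"array"},"dr":{"type":"array"},"claw":{"type":"array"},"newtons":{"type":"number"}},"required":["travel","dr","claw"]}

```bash
mkdir -p pics; ls; python3 - <<'E'
from plant import r
import cv2,numpy as np,pickle
s=r.get_state();print(s)
for n in("scene","side"):
    c=r.capture(n);pickle.dump(c,open(n+".pkl","wb"))
    print({k:v for k,v in c.items() if k not in("pixels","range_z")})
    cv2.imwrite(f"pics/{n}0.png",cv2.resize(c["pixels"][:,:,::-1],None,fx=1.56,fy=1.56,interpolation=cv2.INTER_CUBIC))
    for t in "bottle_red_mid bottle_yellow_mid bottle_green_mid weight_large_mid weight_small_mid jar_amber_mid beaker_mid caddy weight_block blue_dish".split():
        print(n,t,[(np.round(d["extent"]).astype(int).tolist(),round(d["conf"],2)) for d in r.boxes_of(t,n)])
E
```

```text
pics
{'time_s': 0.0, 'joints': array([-4.85243246e+01,  2.05921155e+01,  6.32860336e-01, -2.00250855e-02,
       -7.01342585e+01, -1.65064221e+01]), 'qd': array([-0.09511225, -0.12877512,  0.01184614,  0.04673353, -0.08043555,
       -0.10949953]), 'joint_torque': array([-1.94136970e-03, -5.82721639e+01,  2.93046427e+01,  6.99693784e+00,
        6.68291192e-03, -1.76779972e-04]), 'tcp_pos': array([ 0.2847033 , -0.61148229,  0.22560835]), 'eef_rot': array([ 1.79904991e+02, -8.52309678e-03, -1.55037560e+02]), 'contact_force': array([-0.09093822,  0.69539486,  0.00489206]), 'moment': array([ 0.01831132, -0.03148325, -0.03117582]), 'gripper_force': 0.0, 'gripper_width': 0.0876967331022556}
{'fx': 400.11383010911834, 'fy': 400.11383010911834, 'cx': 263.26795145796837, 'cy': 195.1282140505736, 'position': array([ 1.14205176, -0.4322438 ,  0.84301044]), 'attitude': array([44.12287869, -0.07440562, 55.38353189])}
scene bottle_red_mid [([243, 172, 261, 200], 0.81), ([135, 258, 202, 312], 0.67), ([175, 188, 190, 223], 0.54)]
scene bottle_yellow_mid [([283, 162, 299, 192], 0.8), ([316, 176, 332
[... 706 characters left out ...]
array([  60.03038596,   -1.28957493, -173.48936909])}
side bottle_red_mid [([276, 187, 299, 224], 0.86), ([242, 172, 265, 209], 0.86)]
side bottle_yellow_mid [([203, 221, 228, 269], 0.94), ([256, 215, 279, 260], 0.59)]
side bottle_green_mid [([302, 150, 320, 184], 0.73)]
side weight_large_mid [([305, 304, 338, 352], 0.94)]
side weight_small_mid [([277, 173, 284, 199], 0.51)]
side jar_amber_mid [([286, 246, 318, 294], 0.86), ([275, 183, 298, 225], 0.32)]
side beaker_mid [([313, 132, 332, 160], 0.71), ([307, 302, 335, 350], 0.6), ([277, 184, 299, 224], 0.49)]
side caddy [([232, 139, 262, 164], 0.98)]
side weight_block [([178, 188, 223, 229], 0.68)]
side blue_dish [([165, 282, 221, 330], 0.64)]
```

View pics/scene0.png

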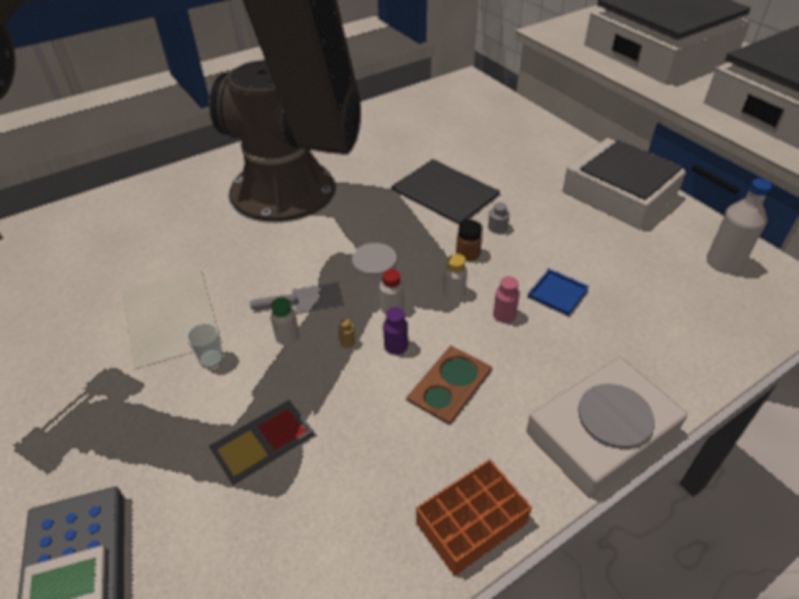

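View pics/side0.png

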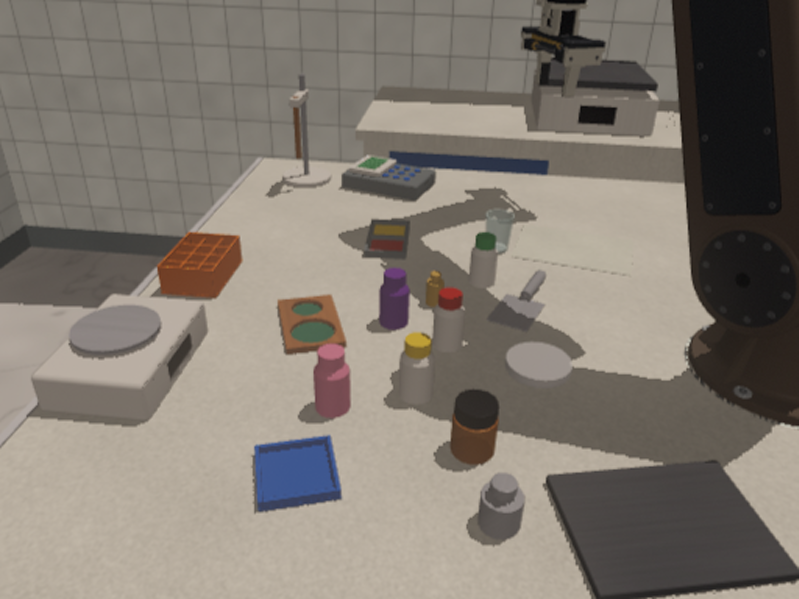

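The scene view (799-px picture) shows the red cap at (391,280), the yellow cap at (457,265), green at (284,318), purple look-alike (396,330), pink look-alike (507,300). It also shows the brass weight (346,333), steel weight (499,217), jar (469,240) and beaker (205,345). Fixtures are the caddy (262,441), block (449,384) and blue tray (558,292). The side view shows the same things: red (449,318), yellow (417,370), purple (394,300), pink (331,382).

```bash
cat > h.py <<'E'
import numpy as np,cv2,pickle
from scipy.spatial.transform import Rotation as R
from scipy.optimize import least_squares
def cloud(c,T=None):
    v,u=np.mgrid[0:384,0:512];z=c["range_z"].astype(float)
    p=np.stack([(u-c["cx"])/c["fx"]*z,-(v-c["cy"])/c["fy"]*z,-z],-1)
    if T is None:
        T=np.eye(4);T[:3,:3]=R.from_euler("xyz",c["attitude"],degrees=True).as_matrix();T[:3,3]=c["position"]
    w=p@T[:3,:3].T+T[:3,3];w[z==0]=np.nan
    return w
def circ(P,rad,cam):
    """known-radius circle on the camera-facing side"""
    m=np.median(P,0);d=m-cam[:2];x0=m+d/np.linalg.norm(d)*rad*.6
    return least_squares(lambda x:np.hypot(*(P-x).T)-rad,x0,loss="soft_l1",f_scale=.002)
E
python3 - <<'E'
from h import *
B={"red":[(243,172,261,200),(276,187,299,224),.022,.01,.052],"yellow":[(283,162,299,192),(256,215,279,260),.022,.01,.052],
"large":[(311,129,328,150),(305,304,338,352),.022,.006,.036],"small":[(216,204,229,225),(270,173,286,199),.014,.006,.036],
"jar":[(291,141,309,168),(286,246,319,296),.026,.006,.045],"green":[(174,190,191,222),(300,150,320,184),.022,.01,.052],
"beaker":[(119,206,146,237),(310,132,332,162),.026,.006,.06],"purple":[(244,197,263,228),(242,172,265,212),.022,.01,.052],"pink":[(316,176,333,207),(200,221,228,269),.022,.01,.052]}
F={"caddy":[(132,255,204,312),(230,138,264,166)],"block":[(259,221,317,272),(176,187,223,227)],"tray":[(337,172,379,203),(161,278,221,328)]}
for k,n in enumerate(("scene","side")):
    c=pickle.load(open(n+".pkl","rb"));W=cloud(c)
    ok=np.isfinite(W[...,2])
    tab=W[(abs(W[...,2])<.02)&ok&(W[...,0]>.3)&(W[...,0]<.8)&(abs(W[...,1])<.4)];print(n,"table z",np.median(tab[:,2]),tab[:,2].std())
    for o,b in B.items():
        l,t,rr,bb=b[k];P=W[t:bb,l:rr].reshape(-1,3);P=P[np.isfinite(P).all(1)];top=np.percentile(P[:,2],97)
        P=P[(P[:,2]>b[3])&(P[:,2]<b[4])]
        if len(P)<5: print(o,"few",len(P));continue
        P=P[np.hypot(*(P[:,:2]-np.median(P[:,:2],0)).T)<.04]
        s=circ(P[:,:2],b[2],c["position"]);print(n,o,len(P),np.round(s.x,4),"rms",round(float(np.sqrt(np.mean(s.fun**2))),4),"top",round(top,3))
    for o,b in F.items():
        l,t,rr,bb=b[k];Q=W[t:bb,l:rr];C=cv2.cvtColor(c["pixels"],cv2.COLOR_RGB2HSV)[t:bb,l:rr]
        m=np.isfinite(Q[...,2])&(Q[...,2]>.0035)&(Q[...,2]<.03)
        if o!="caddy": m&=C[...,1]>110
        nn,L,S,_=cv2.connectedComponentsWithStats(m.astype(np.uint8));i=1+np.argmax(S[1:,4]);P=Q[L==i][:,:2]
        q=cv2.minAreaRect((P*1000).astype(np.float32));print(n,o,len(P),q,"z",np.percentile(Q[L==i][:,2],[5,50,95]).round(4))
        cols={"caddy":[("redfl",(0,8)),("yelfl",(18,32))],"block":[("green",(40,95))],"tray":[("blue",(105,125))]}[o]
        for nm,(a,h) in cols:
            M=((C[...,0]>=a)&(C[...,0]<=h)&(C[...,1]>100)).astype(np.uint8)
            nn,L2,S2,_=cv2.connectedComponentsWithStats(M)
            for i in range(1,nn):
                if S2[i,4]>25: print("   ",nm,S2[i,4],np.nanmedian(Q[L2==i],0).round(4),np.nanmean(Q[L2==i],0).round(4))
E
```

```text
scene table z -0.00016024436388767382 0.0036800791759418455
scene red 129 [ 4.558e-01 -1.000e-04] rms 0.0012 top 0.086
scene yellow 154 [0.4897 0.1194] rms 0.0013 top 0.086
scene large 96 [0.3862 0.3158] rms 0.0017 top 0.058
scene small 75 [ 0.4827 -0.1133] rms 0.0012 top 0.054
scene jar 152 [0.4156 0.2125] rms 0.0016 top 0.085
scene green 159 [ 0.4086 -0.1943] rms 0.0012 top 0.085
scene beaker 370 [ 0.3826 -0.3265] rms 0.004 top 0.068
scene purple 163 [ 0.539  -0.0467] rms 0.001 top 0.086
scene pink 158 [0.5898 0.1601] rms 0.0012 top 0.085
scene caddy 1531 ((585.570068359375, -324.8518371582031), (78.14228820800781, 140.44149780273438), 3.230851650238037) z [0.0039 0.0062 0.0145]
    redfl 443 [ 0.582  -0.2915  0.0048] [ 0.5818 -0.2913  0.0049]
    yelfl 514 [ 0.5851 -0.3591  0.0049] [ 0.5851 -0.359   0.005 ]
scene block 778 ((661.3280639648438, -21.200599670410156), (84.54830932617188, 134.9329833984375), 20.807723999023438) z [0.0067 0.0094 0.0119]
scene tray 505 ((607.6597290039062, 277.64202880859375), (84.02860260009766, 87.08203887939453), 19.413957595825195) z [0.0037 0.0062 
[... 523 characters left out ...]
-0.0467] rms 0.0012 top 0.085
side pink 414 [0.5908 0.1602] rms 0.0009 top 0.085
side caddy 584 ((585.7124633789062, -322.6850280761719), (75.16056060791016, 145.79241943359375), 3.2122087478637695) z [0.004  0.0064 0.0139]
    redfl 118 [ 0.5853 -0.2993  0.0051] [ 0.5851 -0.2994  0.0049]
    yelfl 121 [ 0.5891 -0.3657  0.0049] [ 0.5886 -0.3659  0.0048]
side block 665 ((661.6868896484375, -18.313743591308594), (82.66708374023438, 139.26889038085938), 20.585033416748047) z [0.0073 0.0094 0.0111]
side tray 1545 ((606.6765747070312, 280.8022155761719), (84.07806396484375, 87.64888763427734), 19.196744918823242) z [0.0038 0.0052 0.0144]
    blue 1698 [0.6087 0.2793 0.0051] [0.6081 0.2793 0.0068]
```

Candidates, in scene camera pixels:
- **Red bottle:** shaped like it are (252,186) with a red cap on a white body and (254,212), which is all purple. (252,186) is meant.
- **Yellow bottle:** shaped like it are (291,177) with a yellow cap on a white body and (324,192), which is all pink. (291,177) is meant.

I'll confirm both in one enlarged crop.

```bash
python3 -c "
import pickle,cv2
c=pickle.load(open('scene.pkl','rb'))['pixels'][120:240,200:350,::-1]
cv2.imwrite('pics/crop1.png',cv2.resize(c,None,fx=5,fy=5,interpolation=cv2.INTER_CUBIC))"
```

```text
(no output)
```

View pics/crop1.png

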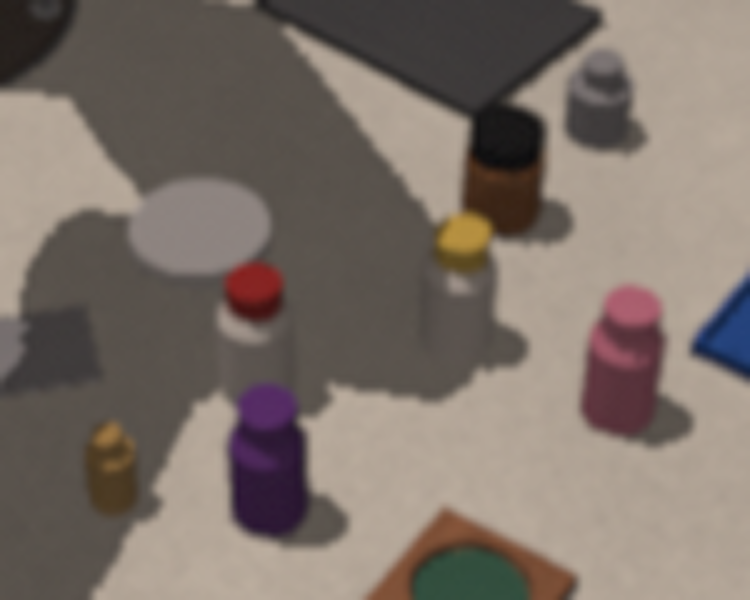

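The crop confirms it: red cap on a white body at crop (253,330), with purple at (268,460). The yellow cap on a white body is at (462,290), with pink at (622,360). Next I move above the red bottle.

Emit:
jog_arm(
  travel=[
    [-0.828,0.965,0.154],
    [-0.828,0.965,0.154],
    [-0.828,0.965,0.154],
    [-0.828,0.965,0.154],
    [-0.828,0.965,0.154],
    [-0.828,0.965,0.154],
    [-0.828,0.965,0.154],
    [-0.828,0.965,0.154],
    [-0.828,0.965,0.154],
    [-0.828,0.965,0.154],
  ],
  dr=[
    [0,0,-0.1806],
    [0,0,-0.1806],
    [0,0,-0.1806],
    [0,0,-0.1806],
    [0,0,-0.1806],
    [0,0,-0.1806],
    [0,0,-0.1806],
    [0,0,-0.1806],
    [0,0,-0.1806],
    [0,0,-0.1806],
  ],
  claw=[1,1,1,1,1,1,1,1,1,1],
  newtons=20,
)

```text
time_s: 2.35
tcp_pos: [0.4528, -0.0123, 0.1518]
eef_rot: [-179.9, 0.0, -90.0]
contact_force: [1.6, -0.4, 0.2]
gripper_width: 0.0876
gripper_force: 0.0
```

```bash
cat >> h.py <<'E'
def wrist(r):
    r.get_state();s=r.get_state();c=r.capture("wrist")
    T=np.eye(4);T[:3,:3]=R.from_euler("xyz",s["eef_rot"],degrees=True).as_matrix();T[:3,3]=s["tcp_pos"]
    T=T@np.array(c["hand_eye"]);return s,c,cloud(c,T),T
E
python3 - <<'E'
from h import *
from plant import r
r.capture("wrist");s,c,W,T=wrist(r)
print(s["tcp_pos"],s["eef_rot"],s["joints"].round(1),T[:3,3])
cv2.imwrite("pics/w1.png",c["pixels"][:,:,::-1])
P=W.reshape(-1,3);P=P[np.isfinite(P).all(1)]
for (x,y) in [(.4564,0),(.54,-.0467)]:
    Q=P[(np.hypot(P[:,0]-x,P[:,1]-y)<.045)];
    for a,b,rad in((.015,.05,.022),(.08,.09,0)):
        q=Q[(Q[:,2]>a)&(Q[:,2]<b)];print(x,y,len(q),q.mean(0) if len(q) else "", circ(q[:,:2],rad,T[:3,3]).x if rad and len(q)>10 else "")
E
```

```text
[ 0.45512876 -0.00724635  0.1512009 ] [-1.79848702e+02  6.97172464e-02 -8.98441306e+01] [ 24.    3.3 -32.3  -0.  -54.2 -23.8] [ 0.45449105 -0.08973346  0.31009867]
0.4564 0 362 [ 0.45442754 -0.01753637  0.03368459] [0.45483824 0.00091312]
0.4564 0 1277 [ 0.45497893 -0.00071684  0.08549741] 
0.54 -0.0467 435 [ 0.52200663 -0.05480223  0.03310561] [ 0.53817006 -0.04581123]
0.54 -0.0467 1550 [ 0.5369441  -0.04676294  0.08546947]
```

View pics/w1.png

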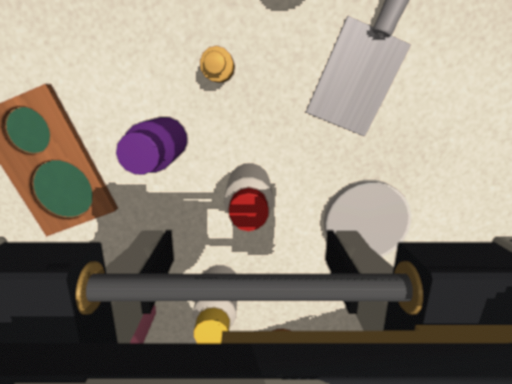

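The wrist view shows the red cap at (248,208), the purple look-alike at (150,145), the yellow cap at (212,325) and brass at (216,64). Next I descend to just above the cap and let the arm settle.

Emit:
jog_arm(
  travel=[
    [0,0,0.05],
    [0,0,0.1],
    [0,0,0.1],
    [0,0,0.1],
    [0,0,0.1],
    [0,0,0.1],
    [0,0,0.1],
    [0,0,0.1],
    [0,0,0.1],
    [0,0,0.1],
  ],
  dr=[
    [0,0,0],
    [0,0,0],
    [0,0,0],
    [0,0,0],
    [0,0,0],
    [0,0,0],
    [0,0,0],
    [0,0,0],
    [0,0,0],
    [0,0,0],
  ],
  claw=[1,1,1,1,1,1,1,1,1,1],
)

```text
time_s: 3.7
tcp_pos: [0.4524, -0.0145, 0.1014]
eef_rot: [180.0, -0.0, -90.0]
contact_force: [0.2, 0.6, 0.8]
gripper_width: 0.0878
gripper_force: 0.0
```

Emit:
jog_arm(
  travel=[
    [-0.029,-0.008,0],
    [-0.029,-0.008,0.05],
    [-0.029,-0.008,0.1],
    [-0.029,-0.008,0.148],
    [-0.029,-0.008,0.148],
    [-0.029,-0.008,0.148],
    [-0.029,-0.008,0.148],
    [-0.029,-0.008,0.148],
    [-0.029,-0.008,0.148],
    [-0.029,-0.008,0.148],
  ],
  dr=[
    [0,0,0],
    [0,0,0],
    [0,0,0],
    [0,0,0],
    [0,0,0],
    [0,0,0],
    [0,0,0],
    [0,0,0],
    [0,0,0],
    [0,0,0],
  ],
  claw=[1,1,1,1,1,0.4,0.4,0.4,0.4,0.4],
  newtons=20,
)

```text
time_s: 4.95
tcp_pos: [0.4564, 0.0, 0.0276]
eef_rot: [-180.0, 0.0, -90.0]
contact_force: [-0.6, 0.9, 2.8]
gripper_width: 0.0435
gripper_force: 19.7
```

Emit:
jog_arm(
  travel=[
    [0,0,-0.04],
    [0,0,-0.11],
    [0,0,-0.18],
    [0.03,-0.013,-0.214],
    [0.12,-0.053,-0.214],
    [0.23,-0.1,-0.214],
    [0.34,-0.149,-0.214],
    [0.45,-0.197,-0.214],
    [0.54,-0.237,-0.214],
    [0.582,-0.2552,-0.214],
  ],
  dr=[
    [0,0,0],
    [0,0,0],
    [0,0,0],
    [0,0,0],
    [0,0,0],
    [0,0,0],
    [0,0,0],
    [0,0,0],
    [0,0,0],
    [0,0,0],
  ],
  claw=[0.4,0.4,0.4,0.4,0.4,0.4,0.4,0.4,0.4,0.4],
)

```text
time_s: 6.2
tcp_pos: [0.5841, -0.2936, 0.1333]
eef_rot: [179.9, 0.0, -90.1]
contact_force: [-0.7, 1.1, -0.9]
gripper_width: 0.0434
gripper_force: 20.0
```

Emit:
jog_arm(
  travel=[
    [0,0,0.02],
    [0,0,0.07],
    [0,0,0.13],
    [0,0,0.17],
    [0,0,0.19],
    [0,0,0.203],
    [0,0,0.203],
    [0,0,0.203],
    [0,0,0.203],
    [0,0,0.203],
  ],
  dr=[
    [0,0,0],
    [0,0,0],
    [0,0,0],
    [0,0,0],
    [0,0,0],
    [0,0,0],
    [0,0,0],
    [0,0,0],
    [0,0,0],
    [0,0,0],
  ],
  claw=[0.4,0.4,0.4,0.4,0.4,0.4,0.4,0.75,0.75,0.75],
)

```text
time_s: 7.45
tcp_pos: [0.5841, -0.2911, 0.0333]
eef_rot: [-180.0, -0.0, -90.0]
contact_force: [-0.1, 0.3, -0.7]
gripper_width: 0.0644
gripper_force: 0.0
```

Emit:
jog_arm(
  travel=[
    [0,0,-0.04],
    [0,0,-0.12],
    [0,0,-0.234],
    [-0.821,0.188,-0.234],
    [-0.821,0.188,-0.234],
    [-0.821,0.188,-0.234],
    [-0.821,0.188,-0.234],
    [-0.821,0.188,-0.234],
    [-0.821,0.188,-0.234],
    [-0.821,0.188,-0.234],
  ],
  dr=[
    [0,0,0],
    [0,0,0],
    [0,0,0],
    [0,0,0],
    [0,0,0],
    [0,0,0],
    [0,0,0],
    [0,0,0],
    [0,0,0],
    [0,0,0],
  ],
  claw=[0.75,0.8,1,1,1,1,1,1,1,1],
)

```text
time_s: 8.7
tcp_pos: [0.4894, 0.1218, 0.1504]
eef_rot: [-179.9, 0.0, -89.9]
contact_force: [1.3, -0.4, -0.8]
gripper_width: 0.0873
gripper_force: 0.0
```

```bash
python3 - <<'E'
from h import *
from plant import r
c=r.capture("scene");W=cloud(c);print(r.get_state()["tcp_pos"])
P=W.reshape(-1,3);P=P[np.isfinite(P).all(1)]
Q=P[np.hypot(P[:,0]-.584,P[:,1]+.291)<.035]
for a,b,rad in((.025,.055,.022),(.065,.08,.0165)):
    q=Q[(Q[:,2]>a)&(Q[:,2]<b)];print(len(q),circ(q[:,:2],rad,c["position"]).x)
print("top",np.percentile(Q[:,2],98))
cv2.imwrite("pics/s2.png",cv2.resize(c["pixels"][120:330,100:380,::-1],None,fx=2.8,fy=2.8,interpolation=cv2.INTER_CUBIC))
E
```

```text
[0.48933261 0.12514032 0.15059163]
135 [ 0.58415377 -0.29121863]
95 [ 0.58507293 -0.29131806]
top 0.09062467654347912
```

View pics/s2.png

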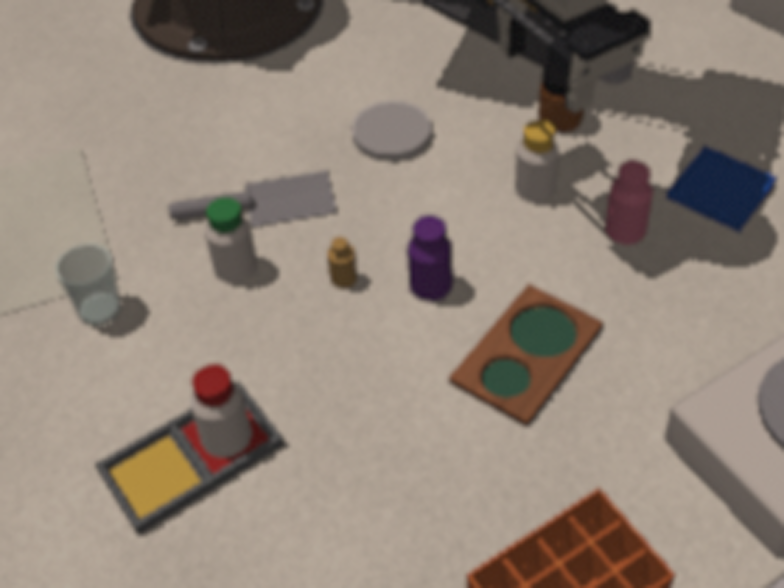

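The red bottle stands upright in the red bay at (222,425), top at 0.0906 m. The yellow bottle is between the fingers' plan position at (538,170).

Emit:
jog_arm(
  travel=[
    [0,0,0.02],
    [0,0,0.06],
    [0,0,0.12],
    [0,0,0.18],
    [0,0,0.2446],
    [0,0,0.2446],
    [0,0,0.2446],
    [0,0,0.2446],
    [0,0,0.2446],
    [0,0,0.2446],
  ],
  dr=[
    [0,0,0],
    [0,0,0],
    [0,0,0],
    [0,0,0],
    [0,0,0],
    [0,0,0],
    [0,0,0],
    [0,0,0],
    [0,0,0],
    [0,0,0],
  ],
  claw=[1,1,1,1,1,1,0.4,0.4,0.4,0.4],
  newtons=20,
)

```text
time_s: 10.0
tcp_pos: [0.4903, 0.1197, 0.0282]
eef_rot: [-179.9, 0.0, -90.0]
contact_force: [0.5, -0.4, -1.2]
gripper_width: 0.0532
gripper_force: 0.0
```

Emit:
jog_arm(
  travel=[
    [0,0,0],
    [0,0,0],
    [0,0,0],
    [0,0,-0.04],
    [0,0,-0.11],
    [0,0,-0.19],
    [0,0,-0.244],
    [0.04,-0.008,-0.244],
    [0.12,-0.025,-0.244],
    [0.2,-0.041,-0.244],
  ],
  dr=[
    [0,0,0],
    [0,0,0],
    [0,0,0],
    [0,0,0],
    [0,0,0],
    [0,0,0],
    [0,0,0],
    [0,0,0],
    [0,0,0],
    [0,0,0],
  ],
  claw=[0.4,0.4,0.4,0.4,0.4,0.4,0.4,0.4,0.4,0.4],
  newtons=20,
)

```text
time_s: 11.25
tcp_pos: [0.5104, 0.0187, 0.1494]
eef_rot: [180.0, 0.0, -90.0]
contact_force: [0.7, -0.3, -1.5]
gripper_width: 0.0435
gripper_force: 20.0
```

Emit:
jog_arm(
  travel=[
    [0.09,-0.018,0],
    [0.19,-0.039,0],
    [0.29,-0.059,0],
    [0.39,-0.08,0],
    [0.49,-0.1,0],
    [0.59,-0.12,0],
    [0.68,-0.139,0],
    [0.74,-0.151,0],
    [0.757,-0.1546,0],
    [0.757,-0.1546,0],
  ],
  dr=[
    [0,0,0],
    [0,0,0],
    [0,0,0],
    [0,0,0],
    [0,0,0],
    [0,0,0],
    [0,0,0],
    [0,0,0],
    [0,0,0],
    [0,0,0],
  ],
  claw=[0.4,0.4,0.4,0.4,0.4,0.4,0.4,0.4,0.4,0.4],
)

```text
time_s: 12.5
tcp_pos: [0.5873, -0.359, 0.1487]
eef_rot: [179.9, 0.0, -90.1]
contact_force: [0.3, 0.5, -1.5]
gripper_width: 0.0431
gripper_force: 20.0
```

Emit:
jog_arm(
  travel=[
    [0,0,0.03],
    [0,0,0.09],
    [0,0,0.15],
    [0,0,0.2],
    [0,0,0.22],
    [0,0,0.2335],
    [0,0,0.2335],
    [0,0,0.2335],
    [0,0,0.2335],
    [0,0,0.2335],
  ],
  dr=[
    [0,0,0],
    [0,0,0],
    [0,0,0],
    [0,0,0],
    [0,0,0],
    [0,0,0],
    [0,0,0],
    [0,0,0],
    [0,0,0],
    [0,0,0],
  ],
  claw=[0.4,0.4,0.4,0.4,0.4,0.4,0.4,0.75,0.75,0.75],
)

```text
time_s: 13.75
tcp_pos: [0.5879, -0.3591, 0.0332]
eef_rot: [-180.0, -0.0, -90.0]
contact_force: [0.9, -0.1, 0.2]
gripper_width: 0.0642
gripper_force: 0.0
```

Emit:
jog_arm(
  travel=[
    [0,0,-0.04],
    [0,0,-0.12],
    [0,0,-0.234],
    [-0.7,0.2089,-0.234],
    [-0.7,0.2089,-0.234],
    [-0.7,0.2089,-0.234],
    [-0.7,0.2089,-0.234],
    [-0.7,0.2089,-0.234],
    [-0.7,0.2089,-0.234],
    [-0.7,0.2089,-0.234],
  ],
  dr=[
    [0,0,0],
    [0,0,0],
    [0,0,0],
    [0,0,0],
    [0,0,0],
    [0,0,0],
    [0,0,0],
    [0,0,0],
    [0,0,0],
    [0,0,0],
  ],
  claw=[0.75,0.8,1,1,1,1,1,1,1,1],
)

```text
time_s: 15.0
tcp_pos: [0.4828, -0.0062, 0.1506]
eef_rot: [-179.9, 0.0, -89.7]
contact_force: [0.2, -0.3, -0.3]
gripper_width: 0.0877
gripper_force: 0.0
```

Emit:
jog_arm(
  travel=[
    [-0.65,0.1939,0],
    [-0.65,0.1939,0],
    [-0.65,0.1939,0],
    [-0.65,0.1939,0],
    [-0.65,0.1939,0],
    [-0.65,0.1939,0],
    [-0.65,0.1939,0],
    [-0.65,0.1939,0],
    [-0.65,0.1939,0],
    [-0.65,0.1939,0],
  ],
  dr=[
    [0,0,0.0694],
    [0,0,0.0694],
    [0,0,0.0694],
    [0,0,0.0694],
    [0,0,0.0694],
    [0,0,0.0694],
    [0,0,0.0694],
    [0,0,0.0694],
    [0,0,0.0694],
    [0,0,0.0694],
  ],
  claw=[1,1,1,1,1,1,1,1,1,1],
)

```text
time_s: 16.25
tcp_pos: [0.387, 0.3151, 0.15]
eef_rot: [-180.0, 0.0, -115.1]
contact_force: [0.9, -0.2, 0.4]
gripper_width: 0.0878
gripper_force: 0.0
```

```bash
python3 - <<'E'
from h import *
from plant import r
s=r.get_state();print(s["tcp_pos"],s["eef_rot"],s["joints"].round(1))
s,c,W,T=wrist(r);P=W.reshape(-1,3);P=P[np.isfinite(P).all(1)]
Q=P[np.hypot(P[:,0]-.387,P[:,1]-.316)<.045]
q=Q[(Q[:,2]>.035)&(Q[:,2]<.045)];print(len(q),circ(q[:,:2],.022,T[:3,3]).x,q.mean(0))
q=Q[(Q[:,2]>.053)];print(len(q),q.mean(0))
c=r.capture("scene");P=cloud(c).reshape(-1,3);P=P[np.isfinite(P).all(1)]
Q=P[np.hypot(P[:,0]-.588,P[:,1]+.359)<.035]
for a,b,rad in((.025,.055,.022),(.065,.08,.0165)):
    q=Q[(Q[:,2]>a)&(Q[:,2]<b)];print(len(q),circ(q[:,:2],rad,c["position"]).x)
print("top",np.percentile(Q[:,2],98))
E
```

```text
[0.38697748 0.31511397 0.15001555] [-1.79998283e+02  1.33552391e-02 -1.15087963e+02] [ 61.8   7.8 -27.3   0.  -54.9 -86.8]
923 [0.38643086 0.32062708] [0.3824225  0.31191675 0.04048761]
23835 [0.37598016 0.29390672 0.23894715]
152 [ 0.58819047 -0.3589043 ]
92 [ 0.5892391  -0.35877391]
top 0.09067356597488276
```

Emit:
jog_arm(
  travel=[
    [0,0,0.08],
    [0,0,0.16],
    [0,0,0.23],
    [0,0,0.2726],
    [0,0,0.2726],
    [0,0,0.2726],
    [0,0,0.2726],
    [0,0,0.2726],
    [0,0,0.2726],
    [0,0,0.2726],
  ],
  dr=[
    [0,0,0],
    [0,0,0],
    [0,0,0],
    [0,0,0],
    [0,0,0],
    [0,0,0],
    [0,0,0],
    [0,0,0],
    [0,0,0],
    [0,0,0],
  ],
  claw=[1,1,1,1,1,0.4,0.4,0.4,0.4,0.4],
  newtons=40,
)

```text
time_s: 17.6
tcp_pos: [0.3865, 0.3162, 0.0138]
eef_rot: [180.0, 0.0, -115.0]
contact_force: [-3.1, 1.1, 5.4]
gripper_width: 0.0435
gripper_force: 39.6
```

Emit:
jog_arm(
  travel=[
    [0,0,-0.03],
    [0,0,-0.1],
    [0,0,-0.18],
    [0,0,-0.232],
    [0.017,-0.037,-0.232],
    [0.054,-0.119,-0.232],
    [0.095,-0.208,-0.232],
    [0.135,-0.297,-0.232],
    [0.176,-0.386,-0.232],
    [0.216,-0.476,-0.232],
  ],
  dr=[
    [0,0,0],
    [0,0,0],
    [0,0,0],
    [0,0,0],
    [0,0,0],
    [0,0,0],
    [0,0,0],
    [0,0,0],
    [0,0,0],
    [0,0,0],
  ],
  claw=[0.4,0.4,0.4,0.4,0.4,0.4,0.4,0.4,0.4,0.4],
)

```text
time_s: 18.85
tcp_pos: [0.5565, 0.116, 0.1286]
eef_rot: [179.9, -0.1, -115.0]
contact_force: [1.6, 0.3, -5.4]
gripper_width: 0.0435
gripper_force: 40.0
```

Emit:
jog_arm(
  travel=[
    [0.04,-0.088,0],
    [0.08,-0.176,0],
    [0.11,-0.242,0],
    [0.1216,-0.267,0],
    [0.1216,-0.267,0],
    [0.1216,-0.267,0.04],
    [0.1216,-0.267,0.09],
    [0.1216,-0.267,0.14],
    [0.1216,-0.267,0.17],
    [0.1216,-0.267,0.18],
  ],
  dr=[
    [0,0,0],
    [0,0,0],
    [0,0,0],
    [0,0,0],
    [0,0,0],
    [0,0,0],
    [0,0,0],
    [0,0,0],
    [0,0,0],
    [0,0,0],
  ],
  claw=[0.4,0.4,0.4,0.4,0.4,0.4,0.4,0.4,0.4,0.4],
)

```text
time_s: 20.1
tcp_pos: [0.6511, 0.0066, 0.0388]
eef_rot: [179.9, -0.1, -115.0]
contact_force: [0.3, -0.0, -4.1]
gripper_width: 0.0433
gripper_force: 40.0
```

Emit:
jog_arm(
  travel=[
    [0,0,0.01],
    [0,0,0.025],
    [0,0,0.038],
    [0,0,0.0455],
    [0,0,0.0455],
    [0,0,0.0455],
    [0,0,0.0455],
    [0,0,0.0455],
    [0,0,0.0455],
    [0,0,0.0455],
  ],
  dr=[
    [0,0,0],
    [0,0,0],
    [0,0,0],
    [0,0,0],
    [0,0,0],
    [0,0,0],
    [0,0,0],
    [0,0,0],
    [0,0,0],
    [0,0,0],
  ],
  claw=[0.4,0.4,0.4,0.4,0.4,0.4,0.75,0.75,0.75,0.75],
)

```text
time_s: 21.35
tcp_pos: [0.652, 0.0061, 0.017]
eef_rot: [-180.0, 0.0, -115.0]
contact_force: [0.6, 0.1, 0.4]
gripper_width: 0.0657
gripper_force: 0.0
```

Emit:
jog_arm(
  travel=[
    [0,0,-0.03],
    [0,0,-0.12],
    [0,0,-0.2455],
    [0.3585,0.2053,-0.2455],
    [0.3585,0.2053,-0.2455],
    [0.3585,0.2053,-0.2455],
    [0.3585,0.2053,-0.2455],
    [0.3585,0.2053,-0.2455],
    [0.3585,0.2053,-0.2455],
    [0.3585,0.2053,-0.2455],
  ],
  dr=[
    [0,0,0],
    [0,0,0],
    [0,0,0],
    [0,0,0],
    [0,0,0],
    [0,0,0],
    [0,0,0],
    [0,0,0],
    [0,0,0],
    [0,0,0],
  ],
  claw=[0.75,0.75,0.8,0.8,0.8,0.8,0.8,0.8,0.8,0.8],
)

```text
time_s: 22.6
tcp_pos: [0.4841, -0.1125, 0.1396]
eef_rot: [-180.0, -0.0, -115.0]
contact_force: [-0.4, -0.5, -0.5]
gripper_width: 0.0701
gripper_force: 0.0
```

```bash
python3 - <<'E'
from h import *
from plant import r
c=r.capture("side");print(r.get_state()["tcp_pos"]);P=cloud(c).reshape(-1,3);P=P[np.isfinite(P).all(1)]
Q=P[np.hypot(P[:,0]-.652,P[:,1]-.006)<.03]
q=Q[(Q[:,2]>.015)&(Q[:,2]<.038)];print(len(q),circ(q[:,:2],.022,c["position"]).x,"top",np.percentile(Q[:,2],98))
Q=P[np.hypot(P[:,0]-.483,P[:,1]+.113)<.025];q=Q[(Q[:,2]>.006)&(Q[:,2]<.038)];print(len(q),circ(q[:,:2],.014,c["position"]).x)
cv2.imwrite("pics/s3.png",cv2.resize(c["pixels"][130:370,150:370,::-1],None,fx=2.5,fy=2.5,interpolation=cv2.INTER_CUBIC))
E
```

```text
[ 0.48386691 -0.11248727  0.13938041]
176 [0.65285524 0.00597211] top 0.06118383957710127
130 [ 0.48412209 -0.11266619]
```

View pics/s3.png

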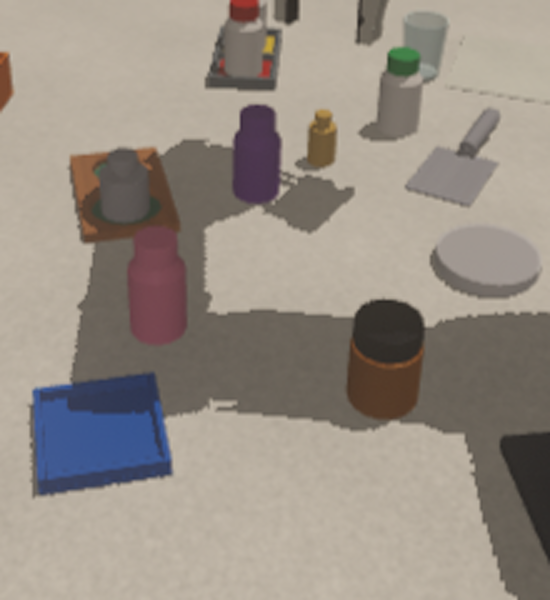

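The steel weight stands in the large well at (123,190), top at 0.061 m; the brass weight is at (322,140). Next comes the brass grasp.

Emit:
jog_arm(
  travel=[
    [0,0,0.06],
    [0,0,0.13],
    [0,0,0.2],
    [0,0,0.252],
    [0,0,0.252],
    [0,0,0.252],
    [0,0,0.252],
    [0,0,0.252],
    [0,0,0.252],
    [0,0,0.252],
  ],
  dr=[
    [0,0,0],
    [0,0,0],
    [0,0,0],
    [0,0,0],
    [0,0,0],
    [0,0,0],
    [0,0,0],
    [0,0,0],
    [0,0,0],
    [0,0,0],
  ],
  claw=[0.8,0.8,0.8,0.8,0.8,0.2,0.2,0.2,0.2,0.2],
  newtons=30,
)

```text
time_s: 23.9
tcp_pos: [0.4831, -0.113, 0.0139]
eef_rot: [-180.0, 0.0, -115.0]
contact_force: [-1.4, 1.4, 4.4]
gripper_width: 0.0274
gripper_force: 30.0
```

Emit:
jog_arm(
  travel=[
    [0,0,-0.03],
    [0,0,-0.1],
    [0,0,-0.19],
    [0,0,-0.272],
    [-0.03,-0.033,-0.272],
    [-0.09,-0.1,-0.272],
    [-0.16,-0.178,-0.272],
    [-0.22,-0.244,-0.272],
    [-0.26,-0.289,-0.272],
    [-0.2678,-0.2975,-0.272],
  ],
  dr=[
    [0,0,0],
    [0,0,0],
    [0,0,0],
    [0,0,0],
    [0,0,-0.01],
    [0,0,-0.025],
    [0,0,-0.04],
    [0,0,-0.055],
    [0,0,-0.065],
    [0,0,-0.0694],
  ],
  claw=[0.2,0.2,0.2,0.2,0.2,0.2,0.2,0.2,0.2,0.2],
)

```text
time_s: 25.15
tcp_pos: [0.6753, -0.0539, 0.148]
eef_rot: [179.9, -0.0, -89.9]
contact_force: [-0.7, -0.2, -2.1]
gripper_width: 0.0274
gripper_force: 30.0
```

Emit:
jog_arm(
  travel=[
    [0,0,0.03],
    [0,0,0.09],
    [0,0,0.15],
    [0,0,0.2],
    [0,0,0.23],
    [0,0,0.25],
    [0,0,0.2655],
    [0,0,0.2655],
    [0,0,0.2655],
    [0,0,0.2655],
  ],
  dr=[
    [0,0,0],
    [0,0,0],
    [0,0,0],
    [0,0,0],
    [0,0,0],
    [0,0,0],
    [0,0,0],
    [0,0,0],
    [0,0,0],
    [0,0,0],
  ],
  claw=[0.2,0.2,0.2,0.2,0.2,0.2,0.2,0.2,0.2,0.2],
)

```text
time_s: 26.4
tcp_pos: [0.6747, -0.0545, 0.0171]
eef_rot: [-180.0, 0.0, -90.0]
contact_force: [-0.5, 0.1, -2.5]
gripper_width: 0.0271
gripper_force: 30.0
```

Emit:
jog_arm(
  travel=[
    [0,0,0],
    [0,0,0],
    [0,0,0],
    [0,0,-0.03],
    [0,0,-0.12],
    [0,0,-0.2655],
    [-0.534,0.5172,-0.2655],
    [-0.534,0.5172,-0.2655],
    [-0.534,0.5172,-0.2655],
    [-0.534,0.5172,-0.2655],
  ],
  dr=[
    [0,0,0],
    [0,0,0],
    [0,0,0],
    [0,0,0],
    [0,0,0],
    [0,0,0],
    [0,0,0],
    [0,0,0],
    [0,0,0],
    [0,0,0],
  ],
  claw=[0.6,0.6,0.6,0.6,0.6,0.8,1,1,1,1],
)

```text
time_s: 27.65
tcp_pos: [0.4996, 0.1263, 0.1476]
eef_rot: [-179.9, 0.1, -90.0]
contact_force: [1.0, 1.5, 0.1]
gripper_width: 0.0869
gripper_force: 0.0
```

```bash
python3 - <<'E'
from h import *
from plant import r
c=r.capture("scene");c2=r.capture("scene");print(r.get_state()["tcp_pos"]);P=cloud(c).reshape(-1,3);P=P[np.isfinite(P).all(1)]
for x,y,rad in((.6746,-.0546,.014),(.652,.006,.022)):
    Q=P[np.hypot(P[:,0]-x,P[:,1]-y)<rad+.008];q=Q[(Q[:,2]>.015)&(Q[:,2]<.038)];print(len(q),circ(q[:,:2],rad,c["position"]).x,"top",np.percentile(Q[:,2],98))
cv2.imwrite("pics/s4.png",cv2.resize(c["pixels"][140:320,100:380,::-1],None,fx=2.8,fy=2.8,interpolation=cv2.INTER_CUBIC))
E
```

```text
[0.49785567 0.12825524 0.1481139 ]
61 [ 0.67462807 -0.05443259] top 0.05755758369211417
93 [0.65173974 0.00585239] top 0.06185874981365868
```

View pics/s4.png

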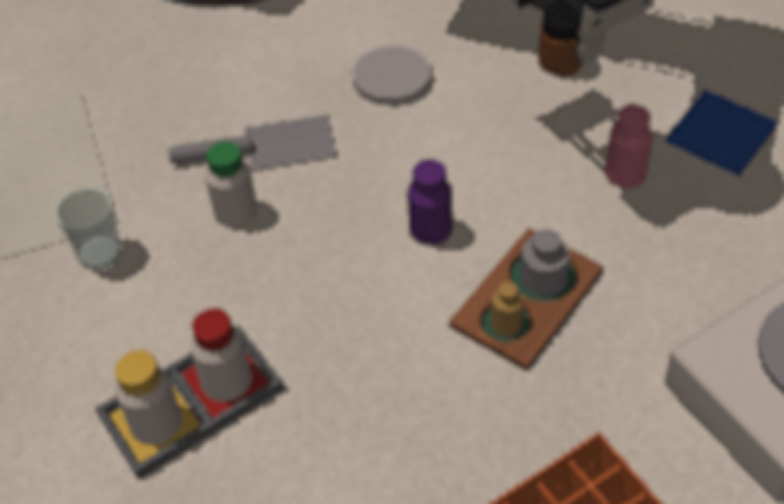

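Both bottles, at (150,400) and (222,360), and both weights, at (507,310) and (545,265), stand in their places. Next is the jar.

Emit:
jog_arm(
  travel=[
    [-0.1748,0.1694,0],
    [-0.1748,0.1694,0],
    [-0.1748,0.1694,0],
    [-0.1748,0.1694,0],
    [-0.1748,0.1694,0.05],
    [-0.1748,0.1694,0.1],
    [-0.1748,0.1694,0.1],
    [-0.1748,0.1694,0.1],
    [-0.1748,0.1694,0.1],
    [-0.1748,0.1694,0.1],
  ],
  dr=[
    [0,0,0],
    [0,0,0],
    [0,0,0],
    [0,0,0],
    [0,0,0],
    [0,0,0],
    [0,0,0],
    [0,0,0],
    [0,0,0],
    [0,0,0],
  ],
  claw=[1,1,1,1,1,1,1,1,1,1],
  newtons=25,
)

```text
time_s: 29.0
tcp_pos: [0.4164, 0.2127, 0.0969]
eef_rot: [-179.9, 0.1, -90.0]
contact_force: [-0.5, -0.3, -1.0]
gripper_width: 0.0874
gripper_force: 0.0
```

Emit:
jog_arm(
  travel=[
    [0,0,0.05],
    [0,0,0.1],
    [0,0,0.14],
    [0,0,0.158],
    [0,0,0.158],
    [0,0,0.158],
    [0,0,0.158],
    [0,0,0.158],
    [0,0,0.158],
    [0,0,0.158],
  ],
  dr=[
    [0,0,0],
    [0,0,0],
    [0,0,0],
    [0,0,0],
    [0,0,0],
    [0,0,0],
    [0,0,0],
    [0,0,0],
    [0,0,0],
    [0,0,0],
  ],
  claw=[1,1,1,1,1,0.5,0.5,0.5,0.5,0.5],
  newtons=25,
)

```text
time_s: 30.25
tcp_pos: [0.416, 0.2125, 0.0174]
eef_rot: [-180.0, 0.0, -90.0]
contact_force: [-2.1, 0.4, 3.0]
gripper_width: 0.0514
gripper_force: 25.0
```

Emit:
jog_arm(
  travel=[
    [0,0,-0.03],
    [0,0,-0.1],
    [0,0,-0.18],
    [0,0,-0.22],
    [-0.012,-0.035,-0.22],
    [-0.042,-0.12,-0.22],
    [-0.073,-0.21,-0.22],
    [-0.104,-0.3,-0.22],
    [-0.127,-0.365,-0.22],
    [-0.133,-0.382,-0.22],
  ],
  dr=[
    [0,0,0],
    [0,0,0],
    [0,0,0],
    [0,0,0],
    [0,0,0],
    [0,0,0],
    [0,0,0],
    [0,0,0],
    [0,0,0],
    [0,0,0],
  ],
  claw=[0.5,0.5,0.5,0.5,0.5,0.5,0.5,0.5,0.5,0.5],
)

```text
time_s: 31.5
tcp_pos: [0.6088, 0.2788, 0.124]
eef_rot: [179.9, -0.1, -90.1]
contact_force: [-0.2, -0.5, -2.6]
gripper_width: 0.0515
gripper_force: 25.0
```

Emit:
jog_arm(
  travel=[
    [0,0,0.02],
    [0,0,0.07],
    [0,0,0.13],
    [0,0,0.17],
    [0,0,0.19],
    [0,0,0.203],
    [0,0,0.2095],
    [0,0,0.2095],
    [0,0,0.2095],
    [0,0,0.2095],
  ],
  dr=[
    [0,0,0],
    [0,0,0],
    [0,0,0],
    [0,0,0],
    [0,0,0],
    [0,0,0],
    [0,0,0],
    [0,0,0],
    [0,0,0],
    [0,0,0],
  ],
  claw=[0.5,0.5,0.5,0.5,0.5,0.5,0.5,0.5,0.5,0.5],
)

```text
time_s: 32.75
tcp_pos: [0.6071, 0.279, 0.0228]
eef_rot: [-180.0, 0.0, -90.0]
contact_force: [0.4, 0.5, -1.4]
gripper_width: 0.0515
gripper_force: 25.0
```

Emit:
jog_arm(
  travel=[
    [0,0,0.0006],
    [0,0,0.0006],
    [0,0,0.0006],
    [0,0,0.0006],
    [0,0,0.0006],
    [0,0,-0.04],
    [0,0,-0.12],
    [0,0,-0.22],
    [0,0,-0.3],
    [0,0,-0.3],
  ],
  dr=[
    [0,0,0],
    [0,0,0],
    [0,0,0],
    [0,0,0],
    [0,0,0],
    [0,0,0],
    [0,0,0],
    [0,0,0],
    [0,0,0],
    [0,0,0],
  ],
  claw=[0.5,0.5,0.85,0.85,0.85,0.85,0.9,1,1,1],
)

```text
time_s: 34.0
tcp_pos: [0.6088, 0.2801, 0.1769]
eef_rot: [-179.7, 0.2, -90.0]
contact_force: [-0.1, -0.3, 0.1]
gripper_width: 0.0875
gripper_force: 0.0
```

```bash
python3 - <<'E'
from h import *
from plant import r
for i in range(4): r.capture("scene")
C={n:r.capture(n) for n in("scene","side")}
for n,c in C.items():
    P=cloud(c).reshape(-1,3);P=P[np.isfinite(P).all(1)]
    for o,x,y,rad,a,b in(("jar",.607,.279,.026,.018,.05),("red",.584,-.291,.022,.02,.058),("yel",.588,-.359,.022,.02,.058),("green",.409,-.194,.022,.01,.052),("beaker",.384,-.327,.026,.01,.06),("large",.652,.006,.022,.015,.038),("small",.6746,-.0546,.014,.015,.038)):
        Q=P[np.hypot(P[:,0]-x,P[:,1]-y)<rad+.008];q=Q[(Q[:,2]>a)&(Q[:,2]<b)]
        if len(q)>5: print(n,o,len(q),circ(q[:,:2],rad,c["position"]).x.round(4),"top",np.percentile(Q[:,2],98).round(4))
    cv2.imwrite(f"pics/f{n}.png",cv2.resize(c["pixels"][110:370,90:390,::-1],None,fx=2.3,fy=2.3,interpolation=cv2.INTER_CUBIC))
E
```

```text
scene jar 148 [0.6073 0.279 ] top 0.3524
scene red 173 [ 0.5842 -0.2912] top 0.0909
scene yel 182 [ 0.5882 -0.3591] top 0.0908
scene green 174 [ 0.4084 -0.1943] top 0.0857
scene beaker 353 [ 0.3831 -0.3263] top 0.0686
scene large 93 [0.6517 0.0059] top 0.0621
scene small 61 [ 0.6744 -0.0547] top 0.0573
side jar 446 [0.6081 0.2789] top 0.3551
side red 120 [ 0.5858 -0.2908] top 0.0897
side yel 22 [ 0.5898 -0.3576] top 0.0907
side green 248 [ 0.4097 -0.1942] top 0.0848
side beaker 249 [ 0.385  -0.3281] top 0.0672
side large 175 [0.6529 0.006 ] top 0.0614
side small 22 [ 0.6755 -0.0545] top 0.0577
```

View pics/fside.png

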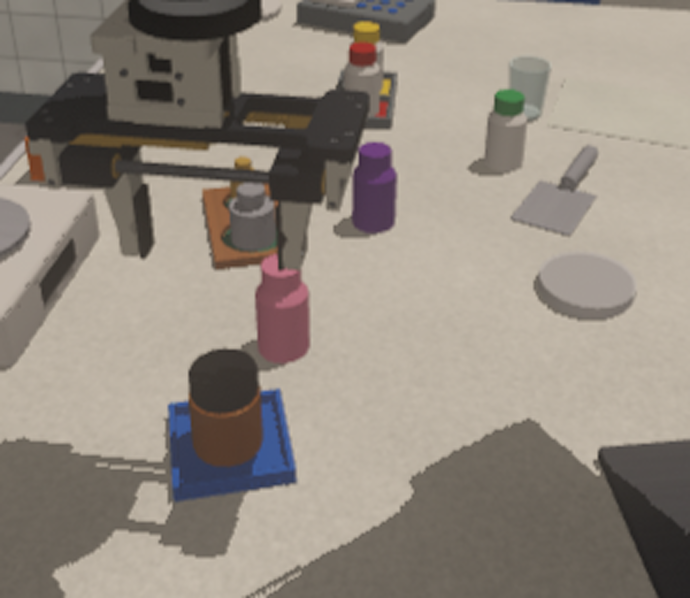

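View pics/fscene.png

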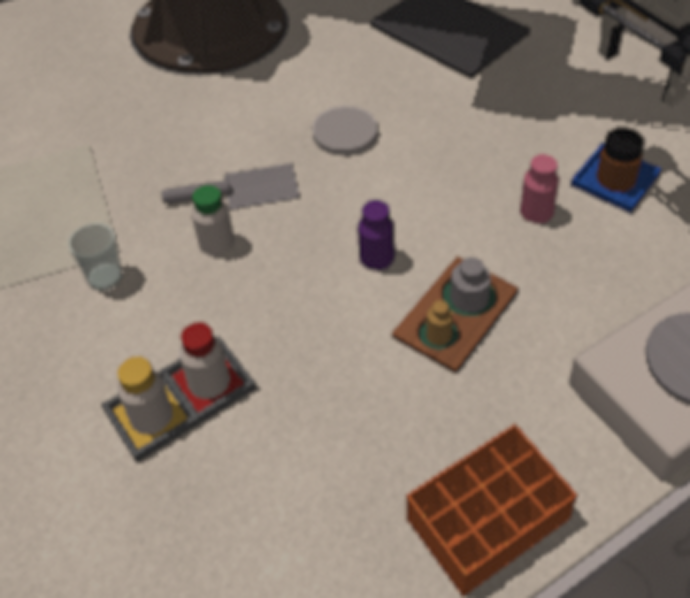

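Both views show everything upright in its place: the jar in the tray at (225,410) side and (620,160) scene, the bottles at (150,400) and (205,365), and the weights at (440,325) and (470,285). Green and the beaker haven't moved, and the gripper is clear, so I'm handing in.

```bash
python3 -c "
from plant import r
print(r.close_job())"
```

```text
the job is handed in; nothing more can be done
None
```

The job is handed in at about 35 s: both bottles, both weights and the jar stand upright in their own places, set down in the order asked, with the green-capped bottle and beaker where they were; the hand-in call gave no verdict.

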